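Find the stamped shipping crate and push it into the dispatch lane

ROBOT

A 7-joint arm with a two-finger parallel gripper is mounted at the origin on the work surface. World frame = base frame: x ahead of the robot, y to its left, z up, the work surface at z = 0. Lengths are in m, angles in rad, forces in N, time in s.
With the tool pointing down it reaches from about 0.4 to 0.85 m from the base axis. Payload 4.5 kg.
Tool frame: the origin (TCP) lies at the very end of the fingers, on their centre line; the grasp point (between the pads) lies 19 mm behind it (r.pinch_z is the distance from the TCP to the grasp point, in m); z points along the fingers, y is the line along which they close (so a half turn about z gives the same grasp; the last joint's range is limited). The gripper opens to 88 mm and grips with 3 to 60 N. Pads are 18 mm wide; open, the fingers measure 123 mm over their backs; the gripper's body (75 mm by 187 mm) begins 45 mm behind the grasp point.
Start: joints at [-1.079, 0.689, -0.195, 1.565, 0.157, 0.902, -0.215], TCP at [0.276, 0.561, 0.21] pointing down, gripper open.
Joint ranges: [-3.01, 3.01], [-0.46, 2.08], [-1.47, 1.51], [0.13, 2.56], [-1, 4.14], [0.04, 2.09], [-2.66, 2.66]. Speed limits (rad/s): [2.57, 2.57, 3.14, 3.14, 3.14, 3.14, 3.14].

INTERFACE

Orientations are given as a unit quaternion [x, y, z, w].
In Python, from plant import r, cams gives the robot as it stands.
- The arm moves only by the shell command python3 -m pendant 'ROWS' [FORCE]. ROWS is JSON, a list of rows, each a list of 3 entries, a list of its own where there are three numbers: the closure, from -1 (fully open) to 1 (shut), then the shift along the tool's x, y, z in mm, then the turn, a rotation vector about the tool's x, y, z in degrees. A call has 1 to 8 rows; each row shifts and turns the commanded pose from where the row before left it, along the tool's axes as they then stand; what a row does not reach is not made up. A row lasts 1/8 s, in which the tool goes at most 62.5 mm and 10.7 degrees, less where a joint would pass 70% of its speed; a pose out of reach is approached as far as the arm can. A call with a gripper value outside its range is refused whole. The fingers move at their own pace and stop on an object; FORCE is the grip in N (left out, the last holds). Time passes only in rows, so rows that do not move let the fingers close. It gives the time, the measured TCP pose, the force, the opening and the grip force at its end, in the units of the state.
- r.get_state(): the state, without advancing time (a new reading comes with each control period).
- cams.snapshot(name): name is "scene" or "top"; returns a dict with "img" (480x640x3 uint8, red, green, blue), "camera_matrix" (3x3 intrinsics, pixels), "camera_from_world" (4x4, takes a point from world to camera coordinates). Camera axes: x right, y up, looking along -z (the intrinsics and any distortion apply to the point x, -y, -z); pixel columns grow to the right and rows downward; lengths in m; the calibration is good to about 2 mm. A picture is of the moment at which its call begins. There is no depth.
- r.finish_job(): hands the job in; it is judged then, once.
The state is a dict: "clock": time; "q": joint angles; "qd": joint speeds; "joint_torque": joint torques, N m; "tool_pos": TCP position; "eef_rot": TCP orientation; "contact_force": force on the tool from outside, world axes, zero at the start; "moment": the same for the moment, N m; "opening": opening from 0.0 (shut) to 1.0 (fully open); "finger_force": force on a finger pad.
Only numpy, scipy, OpenCV 4.12 (cv2) and the standard library are available. Lean on these libraries where they do the work, as an engineer would, in place of code of your own. Each camera call takes 0.05 s, during which the arm holds its last target. There are 200 camera calls.

TASK

One of the two closed plywood crates at the dark wooden stop lath has a broad blue ring stamped on its underside. Without gripping or lifting anything, use the fingertips to tip each crate up towards the robot about its edge at the lath, the one on the robot's left first and then the one on its right: to about 60 degrees, long enough to see the underside, then let it down gently onto its base. Finally push the stamped crate across into the dispatch lane so that it stands square between the two yellow lines; leave the other crate standing at the lath and the rest of the bench undisturbed.

Things in the scene. Friction and masses are not known exactly. Their poses are not given: they have to be found in the camera images.
- crate_a: One of two outwardly identical closed plywood crates with brown battens: 160 mm deep (x), 160 wide (y), 85 high, flat sides, 0.5 to 0.85 kg, centre of mass 25 mm above the base. Origin: centre of the underside, z up; at first its -x side faces lath and robot, 3 to 16 mm from the lath. Tipped, it falls back by itself below about 70 degrees. May be the left (+y) or the right one.
- crate_b: The other crate, outwardly identical, same sizes and frame; one of the two has the stamp underneath and the other a bare plywood underside.
- stamp (a point): Centre of the blue stamp (a broad ring, 120 mm outer and 40 mm inner diameter) on the underside of the stamped crate, at the origin of that crate. It can be seen only when that crate is tipped.
- stop_lath: Dark wooden lath screwed to the bench between the robot and the crates: 30 mm (x) by 560 (y), 8 high. Origin: centre of its underside; x points away from the robot, its far face is at x = +15 mm. The crates stand beyond it near y = +160 and -160 mm. A crate whose top is pulled towards the robot slides up to the lath, catches on it and pivots about its lower near edge.
- dispatch_lane: Dispatch lane: flat grey strip running along its y between two 22 mm wide yellow tape lines with inner edges 210 mm apart (x = -105 and +105 mm); no step on the robot's side, a 14 mm high aluminium guide rail beyond the far line (from x = +137 mm). Origin: middle of the lane, bench level; x points away from the robot, across the lane.
- wax_tin: Bystander: small tin, 50 mm diameter, 48 mm high, standing between the two crates. Origin: centre of its underside.
- glue_bottle: Bystander: white bottle, 56 mm diameter, 150 mm high, left of the crates. Origin: centre of its underside.
- mallet: Bystander: dark turned mallet standing on its head, 82 mm diameter, 222 mm high, right of the crates. Origin: centre of its underside.
- tape_roll: Bystander: roll of brown parcel tape lying flat, 104 mm diameter, 48 mm high, on the left towards the robot. Origin: centre of its underside.
- turned_bowl: Bystander: turned wooden bowl, 124 mm diameter, 55 mm high, on the right towards the robot. Origin: centre of its underside.
- parcel: Bystander: cardboard parcel 110 x 110 x 80 mm already waiting in the lane at its left end. Origin: centre of its underside.
- gouge: Bystander: turning gouge lying in the lane's right end, 415 mm long, 29 mm thick. Origin: under the tip of its blade; the tool runs 415 mm from there along its -x, the yellow wooden handle at the far end

How it is judged:
By the outcome, as a careful person would: the job done as asked, in the order asked, and still so for the second after the job is handed in, with the robot touching nothing.
It also fails if it takes over 72 s, if anything falls off the work surface, if the arm or the gripper's body presses on something with over 40 N, if the wrist force passes 120 N, or if a joint passes its speed limit or range.

## Working session

There is one attempt and no reset: what is moved stays moved. The work goes in short steps, Python scripts to look and compute and a shell command to move; the robot and the scene stay as the last step left them, time stands still between calls to the robot, and variables do not carry over. Pictures are saved under pics/ and viewed, at most 10 in all, crops included, and the job is handed in when it is done.

```bash
ls; mkdir -p pics; python3 - <<'E'
from plant import r,cams
import cv2,json
s=r.get_state();print({k:s[k] for k in('clock','tool_pos','eef_rot','opening','contact_force')})
for n in('scene','top'):
    d=cams.snapshot(n);cv2.imwrite(f'pics/{n}0.png',d['img'][...,::-1]);print(n,d['camera_matrix'],d['camera_from_world'],[k for k in d])
E
```

```text
pics
{'clock': 0.0, 'tool_pos': array([0.27600459, 0.56000707, 0.20892158]), 'eef_rot': array([ 2.26876550e-01,  9.73923099e-01, -9.01243790e-04, -1.27523909e-04]), 'opening': 1.0009468801699983, 'contact_force': array([ 0.50090189, -0.77307665, -0.0815062 ])}
scene [[462.7458314    0.         318.54199199]
 [  0.         462.7458314  238.17137952]
 [  0.           0.           1.        ]] [[ 0.86620631  0.49966411 -0.00473392 -0.42202701]
 [-0.39428999  0.68929049  0.60779439  0.1724933 ]
 [ 0.30695609 -0.5246088   0.79408033 -1.29991806]
 [ 0.          0.          0.          1.        ]] ['img', 'camera_matrix', 'camera_from_world']
top [[444.00024538   0.         325.99476531]
 [  0.         444.00024538 234.78908046]
 [  0.           0.           1.        ]] [[ 0.02915382 -0.99955056 -0.0069811  -0.01981631]
 [ 0.99690061  0.02856457  0.0733024  -0.48757392]
 [-0.07307004 -0.00909651  0.99728533 -0.97573532]
 [ 0.          0.          0.          1.        ]] ['img', 'camera_matrix', 'camera_from_world']
```

View pics/scene0.png

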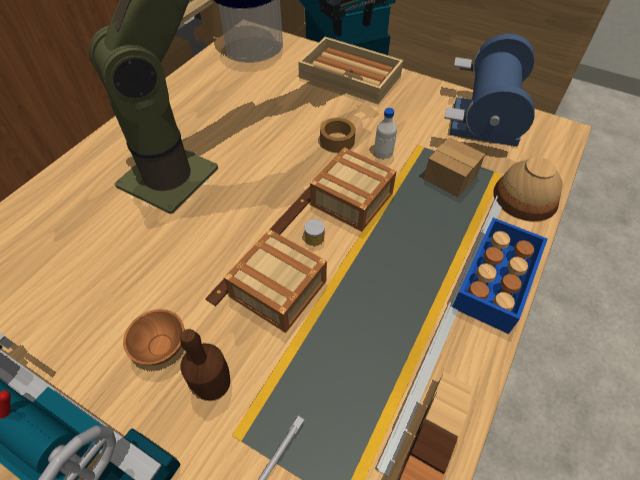

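View pics/top0.png

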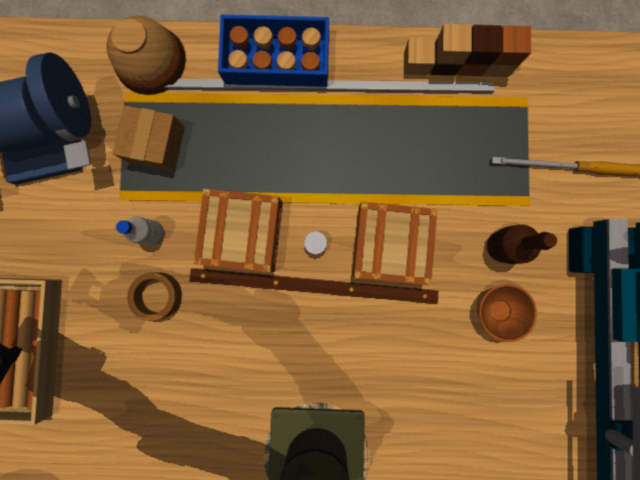

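The scene view shows the two crates at the dark lath, with the tin between them at about (314,232) and the bowl and mallet nearer the camera. In the top view the left crate's top spans about (198-280, 190-270) and the right about (355-437, 203-285). The lath runs from (191,275) to (437,297), and the lane's yellow lines are at rows of about 100 and 198.

```bash
python3 - <<'E'
import cv2
i=cv2.imread('pics/top0.png');cv2.imwrite('pics/crop1.png',cv2.resize(i[180:310,185:450],None,fx=3,fy=3,interpolation=cv2.INTER_CUBIC))
E
cat >h.py <<'E'
import numpy as np
from plant import r,cams
K={};T={}
def cam(n):
    d=cams.snapshot(n);K[n]=d['camera_matrix'];T[n]=d['camera_from_world'];return d['img']
def p2w(n,u,v,z):
    k=K[n];d=np.array([(u-k[0,2])/k[0,0],-(v-k[1,2])/k[1,1],-1.]);R=T[n][:3,:3]
    c=-R.T@T[n][:3,3];d=R.T@d;return c+d*(z-c[2])/d[2]
def w2p(n,p):
    q=T[n][:3,:3]@np.array(p)+T[n][:3,3];k=K[n];return k[0,2]+k[0,0]*q[0]/-q[2],k[1,2]-k[1,1]*q[1]/-q[2]
E
```

```text
(no output)
```

View pics/crop1.png

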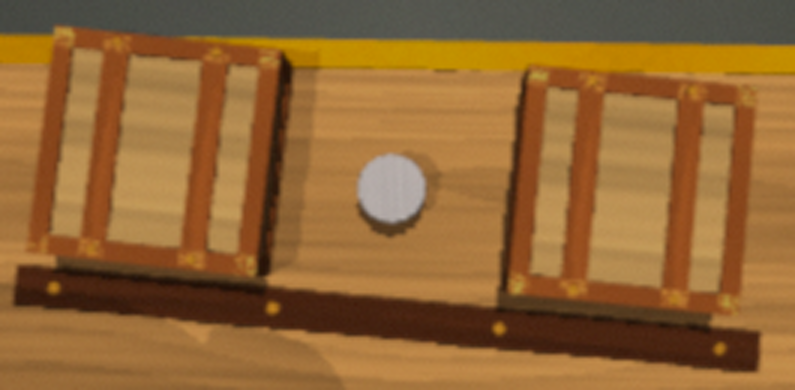

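The enlarged crop gives the left crate's top corners at (55,30), (282,50), (30,248) and (257,272). The right crate's are at (528,68), (757,90), (505,290) and (737,312). The lath's corners are at (18,265), (760,332), (15,303) and (758,370).

```bash
python3 - <<'E'
from h import *
import cv2
np.set_printoptions(precision=4,suppress=True)
im=cam('top')
f=lambda u,v,z:p2w('top',185+u/3-.33,180+v/3-.33,z)[:2]
for n,c in(('L',[(55,30),(282,50),(30,248),(257,272)]),('R',[(528,68),(757,90),(505,290),(737,312)])):
    P=np.array([f(*a,.085) for a in c]);e=(P[0]-P[2]+P[1]-P[3])/2;w=(P[0]-P[1]+P[2]-P[3])/2
    print(n,P.tolist(),P.mean(0),np.degrees(np.arctan2(e[1],e[0])),np.linalg.norm(e),np.degrees(np.arctan2(-w[0],w[1])),np.linalg.norm(w))
P=np.array([f(*a,.008) for a in[(18,265),(760,332),(15,303),(758,370)]]);w=P[0]-P[1];print('lath',P,P.mean(0),np.degrees(np.arctan2(-w[0],w[1])),np.linalg.norm(w))
print('tin',f(391,187,.048))
# yellow lines
hsv=cv2.cvtColor(im,cv2.COLOR_RGB2HSV);m=(hsv[...,0]>18)&(hsv[...,0]<30)&(hsv[...,1]>220)&(hsv[...,2]>150)
for a,b in((90,115),(185,212)):
    pts=[]
    for u in range(285,480,10):
        v=np.where(m[a:b,u])[0]
        if len(v)>3: pts.append((u,a+v.min(),a+v.max()))
    pts=np.array(pts);print(len(pts))
    for k in(1,2):
        q=np.polyfit(pts[:,0],pts[:,k]+(-.5 if k==1 else .5),1);A=p2w('top',290,np.polyval(q,290),0);B=p2w('top',480,np.polyval(q,480),0);print(A[:2],B[:2],np.degrees(np.arctan2(-(A-B)[0],(A-B)[1])))
E
```

```text
L [[0.5708327079133124, 0.2553489895183076], [0.5611446237612047, 0.09542121007839859], [0.417741199851337, 0.26515669216764226], [0.4057602972349393, 0.10699446862493743]] [0.4889 0.1807] -3.964922369047467 0.1546079606832804 -3.897092941483427 0.15941360903719365
R [[0.5532828349635847, -0.07699872988657233], [0.5423150291376233, -0.23683305973548782], [0.39838617154336115, -0.06475680356351045], [0.38798162831660704, -0.2247621566935107]] [ 0.4705 -0.1508] -4.495561258529572 0.15509218734544208 -3.8229391871521314 0.16027647995891695
lath [[ 0.405   0.2969]
 [ 0.3714 -0.2595]
 [ 0.3765  0.2977]
 [ 0.3433 -0.2584]] [0.374  0.0192] -3.452900358473414 0.5574282017285676
tin [0.4694 0.0174]
20
[0.815 0.088] [ 0.8213 -0.3542] 0.8085538275937405
[0.7946 0.0873] [ 0.8011 -0.3542] 0.8352950808888079
20
[0.5829 0.0798] [ 0.5892 -0.3551] 0.8251931868100162
[0.5626 0.0791] [ 0.5684 -0.3551] 0.756276285418175
```

The lath is yawed about -3.5° and the lane about +0.8°. I'll move behind the left crate with tool y along the crate's y axis, starting with a small planner that only prints suggested rows.

```bash
cat >>h.py <<'E'
from scipy.spatial.transform import Rotation as Ro
def rows(wps,yaws):
    "wps: world TCP targets; yaws (deg): angle of tool y above world +y line (CCW); tool vertical; prints tool-frame rows"
    s=r.get_state();p=np.array(s['tool_pos']);R=Ro.from_quat(s['eef_rot'])
    for w,y in zip(wps,yaws):
        y=np.radians(y);ty=np.array([-np.sin(y),np.cos(y),0]);tz=np.array([0,0,-1.]);G=Ro.from_matrix(np.c_[np.cross(ty,tz),ty,tz])
        print(np.round(R.inv().apply(np.array(w)-p),1+2).tolist(),'turn',np.round(np.degrees((R.inv()*G).as_rotvec()),1).tolist());p=np.array(w);R=G
def st():
    s=r.get_state();R=Ro.from_quat(s['eef_rot']).as_matrix();print(round(s['clock'],2),np.round(s['tool_pos'],4),'yaw',np.degrees(np.arctan2(-R[0,1],R[1,1])).round(1),'tz',R[:,2].round(3),'F',np.round(s['contact_force'],1))
E
python3 - <<'E'
from h import *
rows([(.276,.56,.25),(.60,.173,.25),(.60,.173,.055)],[-26.2,-3.7,-3.7])
# arc offsets
h=.055
for t in range(0,70,5):
    a=np.radians(t);print(t,round(160*np.cos(a)-55*np.sin(a)-160,1),round(160*np.sin(a)+55*np.cos(a)-55,1))
E
```

```text
[-0.0, -0.0, -0.041] turn [-0.1, 0.0, -0.0]
[-0.462, -0.204, 0.0] turn [0.0, 0.0, -22.5]
[0.0, 0.0, 0.195] turn [0.0, 0.0, 0.0]
0 0.0 0.0
5 -5.4 13.7
10 -12.0 26.9
15 -19.7 39.5
20 -28.5 51.4
25 -38.2 62.5
30 -48.9 72.6
35 -60.5 81.8
40 -72.8 90.0
45 -85.8 97.0
50 -99.3 102.9
55 -113.3 107.6
60 -127.6 111.1
65 -142.2 113.3
```

```bash
python3 -m pendant '[[-1,[0,0,-41],[0,0,0]],[-1,[-42,-18.5,0],[0,0,0]],[-1,[-42,-18.5,0],[0,0,0]],[-1,[-42,-18.5,0],[0,0,0]],[-1,[-42,-18.5,0],[0,0,0]],[-1,[-42,-18.5,0],[0,0,0]],[-1,[-42,-18.5,0],[0,0,0]],[-1,[-42,-18.5,0],[0,0,0]]]'
python3 -m pendant '[[-1,[-42,-18.5,0],[0,0,0]],[-1,[-42,-18.5,0],[0,0,0]],[-1,[-42,-19,0],[0,0,0]],[-1,[-42,-19,0],[0,0,0]],[-1,[0,0,0],[0,0,-7.5]],[-1,[0,0,0],[0,0,-7.5]],[-1,[0,0,0],[0,0,-7.5]],[-1,[0,0,0],[0,0,0]]]'
python3 -c "
from h import *
st();rows([(.60,.173,.25),(.60,.173,.055)],[-3.7,-3.7])"
```

```text
clock: 1.15
tool_pos: [0.4834, 0.3132, 0.2505]
eef_rot: [0.227, 0.974, -0.0, -0.0]
contact_force: [0.9, 1.0, 0.7]
opening: 1.0
finger_force: 0.0
clock: 2.15
tool_pos: [0.6001, 0.1728, 0.2503]
eef_rot: [0.033, 0.999, 0.0, -0.0]
contact_force: [-0.6, 0.1, 0.5]
opening: 0.997
finger_force: 0.0
2.15 [0.6001 0.1728 0.2503] yaw -3.8 tz [-0.001  0.    -1.   ] F [-0.6  0.1  0.5]
[0.0, 0.0, 0.0] turn [0.0, -0.0, -0.1]
[0.0, 0.0, 0.195] turn [0.0, 0.0, 0.0]
```

```bash
python3 -m pendant '[[-1,[0,0,45],[0,0,0]],[-1,[0,0,45],[0,0,0]],[-1,[0,0,45],[0,0,0]],[-1,[0,0,40],[0,0,0]],[-1,[0,0,20],[0,0,0]],[-1,[6,0,0],[0,0,0]],[-1,[6,0,0],[0,0,0]],[-1,[6,0,0],[0,0,0]]]'
python3 -m pendant '[[-1,[4,0,0],[0,0,0]],[-1,[4,0,0],[0,0,0]]]'
python3 -m pendant '[[-1,[4,0,0],[0,0,0]],[-1,[4,0,0],[0,0,0]]]'
```

```text
clock: 3.15
tool_pos: [0.5828, 0.1747, 0.0573]
eef_rot: [0.033, 0.999, 0.001, 0.001]
contact_force: [0.5, -0.3, -0.3]
opening: 0.997
finger_force: 0.0
clock: 3.4
tool_pos: [0.575, 0.175, 0.0565]
eef_rot: [0.033, 0.999, 0.0, 0.001]
contact_force: [1.3, 0.3, 2.1]
opening: 0.996
finger_force: 1.1
clock: 3.65
tool_pos: [0.568, 0.1755, 0.0565]
eef_rot: [0.033, 0.999, 0.001, 0.002]
contact_force: [3.0, 0.1, 5.6]
opening: 0.998
finger_force: 2.5
```

```bash
python3 - <<'E'
from h import *
import cv2
im=cam('top');cv2.imwrite('pics/t2.png',cv2.resize(im[160:310,160:320,::-1],None,fx=4,fy=4,interpolation=cv2.INTER_CUBIC))
E
```

```text
(no output)
```

View pics/t2.png

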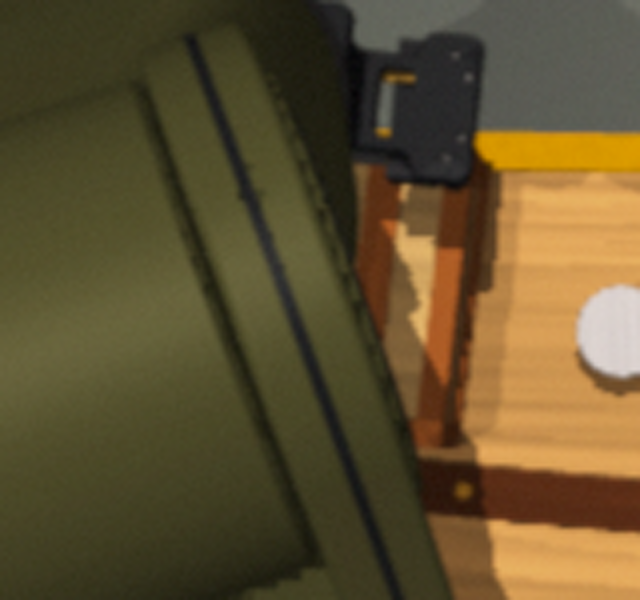

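The arm hides most of the crate. What shows is the gripper at the crate's far edge and the near edge close to the lath.

```bash
python3 -m pendant '[[-1,[4,0,0],[0,0,0]]]';python3 -m pendant '[[-1,[3,0,-2],[0,0,0]],[-1,[2,0,-5],[0,0,0]]]';python3 -m pendant '[[-1,[2,0,-5],[0,0,0]],[-1,[2,0,-5],[0,0,0]]]'; python3 - <<'E'
from h import *
import cv2
im=cam('scene');cv2.imwrite('pics/s3.png',cv2.resize(im[100:300,220:440,::-1],None,fx=3,fy=3,interpolation=cv2.INTER_CUBIC));st()
E
```

```text
clock: 3.82
tool_pos: [0.5642, 0.1758, 0.0565]
eef_rot: [0.033, 0.999, 0.001, 0.002]
contact_force: [4.0, -1.1, 5.2]
opening: 0.999
finger_force: 2.7
clock: 4.08
tool_pos: [0.5556, 0.1756, 0.0622]
eef_rot: [0.032, 0.999, -0.0, -0.002]
contact_force: [-0.1, -0.5, -0.0]
opening: 0.996
finger_force: 0.0
clock: 4.32
tool_pos: [0.553, 0.1761, 0.073]
eef_rot: [0.033, 0.999, 0.0, -0.0]
contact_force: [-0.5, -0.9, 0.5]
opening: 1.001
finger_force: 0.0
4.38 [0.5531 0.1763 0.0736] yaw -3.7 tz [ 0.  0. -1.] F [ 0.7 -0.9  0.3]
```

View pics/s3.png

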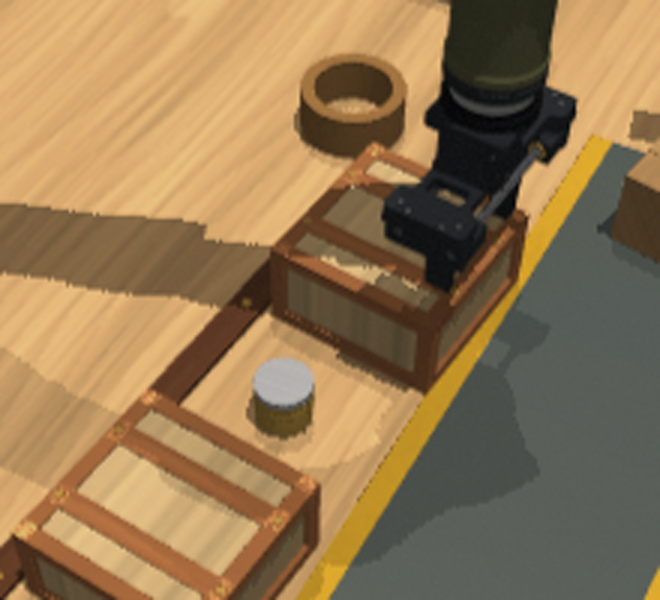

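The crate stands flat in this view, with the fingertips at about (440,285) in the crop, near its top far edge, and no contact force. I'll measure from its corners where it is now.

```bash
python3 - <<'E'
from h import *
cam('scene')
f=lambda u,v,z:p2w('scene',220+u/3,100+v/3,z).round(4)
print('far right bottom',f(425,390,0),'far right top',f(433,312,.085),'near right top',f(273,255,.085),'near right bot',f(275,308,.0),'far left top',f(525,217,.085))
s=np.array(r.get_state()['tool_pos'])
for dy in(-.053,.053):
  for dx in(-.009,.009): print([round(3*(a-b),0) for a,b in zip(w2p('scene',s+[dx,dy,0]),(220,100))])
E
```

```text
far right bottom [0.5573 0.0988 0.    ] far right top [0.5519 0.1106 0.085 ] near right top [0.4074 0.1013 0.085 ] near right bot [0.3991 0.1159 0.    ] far left top [0.5717 0.2467 0.085 ]
[np.float64(431.0), np.float64(308.0)]
[np.float64(450.0), np.float64(316.0)]
[np.float64(486.0), np.float64(228.0)]
[np.float64(505.0), np.float64(235.0)]
```

```bash
cat >>h.py <<'E'
from scipy.optimize import least_squares
def crate(X,pts):
    "X=[near-edge mid x,y, yaw deg, tilt deg, z of edge]"
    B=Ro.from_euler('zy',[X[2],-X[3]],degrees=True)
    return B.apply(np.array(pts,float))+[X[0],X[1],X[4] if len(X)>4 else 0]
def fit(n,obs,x0,yaw):
    ks=list(obs);U=np.array([obs[k] for k in ks])
    g=lambda X:(np.array([w2p(n,p) for p in crate([X[0],X[1],yaw,X[2]],ks)])-U).ravel()
    s=least_squares(g,x0);print(s.x.round(4),'res px',g(s.x).round(1));return s.x
E
python3 - <<'E'
from h import *
cam('scene')
g=lambda u,v:(220+u/3,100+v/3)
o={(0,-.08,0):g(275,308),(0,-.08,.085):g(273,255),(.16,-.08,0):g(425,390),(.16,.08,.085):g(525,217)}
fit('scene',o,[.4,.18,3],-3.7)
o[(.16,-.08,.085)]=g(433,312)
fit('scene',o,[.4,.18,3],-3.7)
E
```

```text
[ 0.4037  0.1889 -2.3369] res px [-1.5  1.5 -0.3 -2.7  0.1  1.7  1.6 -0.9]
[0.4045 0.1893 0.1242] res px [-1.1  1.6 -1.2 -3.2  0.7  0.1  1.1 -3.3  0.5  4.1]
```

```bash
python3 - <<'E'
from h import *
import cv2
im=cam('scene');cv2.imwrite('pics/s4.png',cv2.resize(im[140:235,300:405,::-1],None,fx=6,fy=6,interpolation=cv2.INTER_LANCZOS4));st()
E
```

```text
4.53 [0.5534 0.1761 0.0729] yaw -3.7 tz [ 0.  0. -1.] F [ 0.4 -0.6 -0.9]
```

View pics/s4.png

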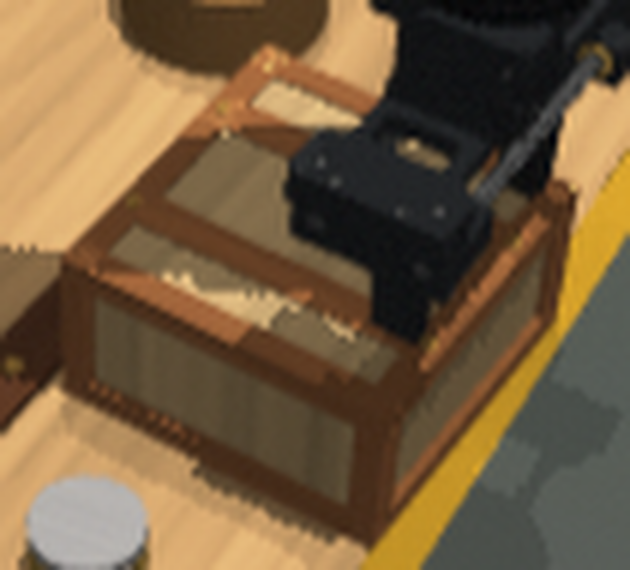

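The fingertips sit above the crate's top although the TCP reading is 73 mm. The open fingers probably end higher than the TCP, as happens with a linkage gripper. I'll back off and measure the real tip height, first open and then shut.

```bash
cat >>h.py <<'E'
def tip(tag):
    import cv2
    im=cam('scene');p=np.array(r.get_state()['tool_pos'])
    a=np.array([w2p('scene',p+[0,0,d]) for d in(-.0,.03)]);print('pred tip px',a[0].round(1),'+30mm',a[1].round(1))
    u,v=a[0].astype(int);c=im[v-45:v+20,u-40:u+40].max(2)
    m=c<45
    print('dark bottom per col',[(u-40+i,v-45+np.where(m[:,i])[0].max()) for i in range(0,80,3) if m[:,i].any()])
    cv2.imwrite(f'pics/{tag}.png',cv2.resize(im[v-70:v+30,u-50:u+50,::-1],(400,400),interpolation=cv2.INTER_CUBIC))
E
python3 -m pendant '[[-1,[0,0,-30],[0,0,0]],[-1,[0,0,-30],[0,0,0]],[-1,[-30,0,0],[0,0,0]],[-1,[-30,0,0],[0,0,0]],[-1,[0,0,0],[0,0,0]]]'
python3 -c "
from h import *
st();tip('tipopen')"
python3 -m pendant '[[1,[0,0,0],[0,0,0]],[1,[0,0,0],[0,0,0]],[1,[0,0,0],[0,0,0]],[1,[0,0,0],[0,0,0]],[1,[0,0,0],[0,0,0]],[1,[0,0,0],[0,0,0]],[1,[0,0,0],[0,0,0]],[1,[0,0,0],[0,0,0]]]' 5
python3 -c "
from h import *
import cv2
st();tip('tipshut');cv2.imwrite('pics/both.png',cv2.hconcat([cv2.imread('pics/tipopen.png'),cv2.imread('pics/tipshut.png')]))"
```

```text
clock: 5.15
tool_pos: [0.6151, 0.1713, 0.1324]
eef_rot: [0.034, 0.999, 0.0, 0.001]
contact_force: [-0.3, -0.4, -0.3]
opening: 0.998
finger_force: 0.0
5.15 [0.6151 0.1713 0.1324] yaw -3.9 tz [ 0.002 -0.    -1.   ] F [-0.3 -0.4 -0.3]
pred tip px [400.5 183.6] +30mm [402.3 174.5]
dark bottom per col [(np.int64(375), np.int64(170)), (np.int64(378), np.int64(172)), (np.int64(381), np.int64(173)), (np.int64(384), np.int64(174)), (np.int64(387), np.int64(186)), (np.int64(390), np.int64(188)), (np.int64(393), np.int64(199)), (np.int64(396), np.int64(188)), (np.int64(399), np.int64(181)), (np.int64(402), np.int64(182)), (np.int64(405), np.int64(177)), (np.int64(408), np.int64(173)), (np.int64(411), np.int64(157)), (np.int64(414), np.int64(164)), (np.int64(417), np.int64(162)), (np.int64(420), np.int64(146)), (np.int64(423), np.int64(142)), (np.int64(429), np.int64(144)), (np.int64(432), np.int64(142)), (np.int64(435), np.int64(139))]
clock: 6.2
tool_pos: [0.6133, 0.1722, 0.1327]
eef_rot: [0.033, 0.999, 0.0, 0.0]
contact_force: [-0.4, -0.6, 0.4]
opening: 0.119
finger_force: 0.0
6.2 [0.6133 0.1722 0.1327] yaw -3.7 tz [ 0.  0. -1.] F [-0.4 -0.6  0.4]
pred tip px [400.6 183.3] +30mm [402.4 174.2]
dark bottom per col [(np.int64(375), np.int64(170)), (np.int64(378), np.int64(171)), (np.int64(381), np.int64(173)), (np.int64(384), np.int64(174)), (np.int64(387), np.int64(175)), (np.int64(390), np.int64(176)), (np.int64(393), np.int64(199)), (np.int64(396), np.int64(179)), (np.int64(399), np.int64(180)), (np.int64(402), np.int64(180)), (np.int64(405), np.int64(173)), (np.int64(408), np.int64(172)), (np.int64(411), np.int64(166)), (np.int64(414), np.int64(164)), (np.int64(417), np.int64(160)), (np.int64(420), np.int64(146)), (np.int64(423), np.int64(152)), (np.int64(426), np.int64(149)), (np.int64(435), np.int64(138))]
```

View pics/both.png

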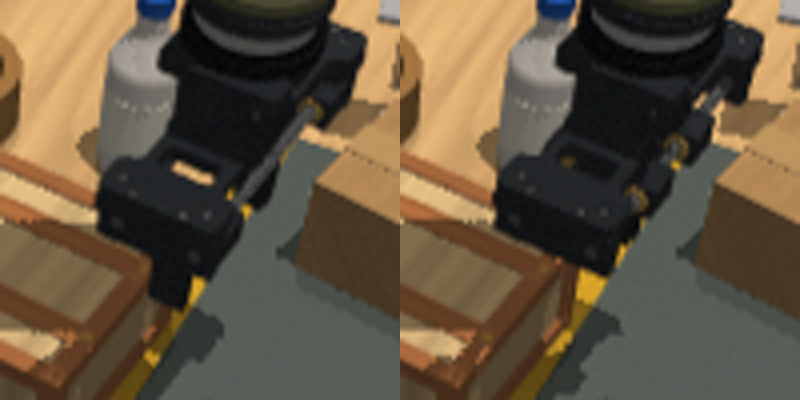

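```bash
python3 - <<'E'
from h import *
cam('scene');p=np.array([.614,.1718,.1326])
B=Ro.from_euler('z',-3.8,degrees=True)
for dx in(-.0375,.0375):
  for dy in(-.0935,.0935):
    print(dx,dy,np.round(w2p('scene',p+B.apply([dx,dy,.064])),1))
for dx in(-.009,.009):
  for dy in(-.0615,-.044,0): print('tip',dx,dy,np.round(w2p('scene',p+B.apply([dx,dy,0])),1))
st()
E
```

```text
-0.0375 -0.0935 [369.6 181.9]
-0.0375 0.0935 [408.8 134.9]
0.0375 -0.0935 [400.2 195.9]
0.0375 0.0935 [437.6 146.6]
tip -0.009 -0.0615 [385. 198.]
tip -0.009 -0.044 [388.6 193.4]
tip -0.009 0 [397.5 182. ]
tip 0.009 -0.0615 [391.9 201.2]
tip 0.009 -0.044 [395.5 196.5]
tip 0.009 0 [404.3 185.1]
6.3 [0.6132 0.1722 0.1327] yaw -3.7 tz [-0.  0. -1.] F [-0.3 -0.3 -0. ]
```

```bash
python3 - <<'E'
from h import *
cam('scene');cam('top')
for n,p in dict(tin=(.4694,.0174,.048),lathNR=(.3433,-.2584,.008),lathFR=(.3714,-.2595,.008),crateR_FR=(.5423,-.2368,.085),crateR_NL=(.398,-.0648,.085),crateR_NR=(.388,-.2248,.085)).items(): print(n,np.round(w2p('scene',p),1))
print('lane near line outer end at right', p2w('top',528,206,0), np.round(w2p('scene',p2w('top',528,206,0)),1))
print('tcp in top',np.round(w2p('top',r.get_state()['tool_pos']),1))
E
```

```text
tin [315.7 226.4]
lathNR [207. 298.]
lathFR [216.5 303.8]
crateR_FR [283.7 313.3]
crateR_NL [271.2 228.5]
crateR_NR [226.2 277.1]
lane near line outer end at right [ 0.56828484 -0.46435474  0.        ] [233.6 433.2]
tcp in top [238.7 165.7]
```

The images are consistent and the calibration checks out: with the gripper open, the tips end about 26 mm above the TCP. I'll keep it open, aim the TCP 26 mm lower, and pull again.

```bash
python3 -c "
import numpy as np
p=None
for t in list(range(0,61,4))+[62,64,66,67,68]:
    a=np.radians(t);q=np.array([160-160*np.cos(a)+60*np.sin(a),160*np.sin(a)+60*np.cos(a)-60]);print(t,q.round(1),(q-p).round(1) if p is not None else '');p=q
"
python3 -m pendant '[[-1,[0,0,0],[0,0,0]],[-1,[0,0,0],[0,0,0]],[-1,[0,0,0],[0,0,0]],[-1,[0,0,0],[0,0,0]],[-1,[0,0,25],[0,0,0]],[-1,[0,0,25],[0,0,0]],[-1,[0,0,25],[0,0,0]],[-1,[0,0,24],[0,0,0]]]'
python3 -m pendant '[[-1,[12,0,0],[0,0,0]],[-1,[12,0,0],[0,0,0]],[-1,[8,0,0],[0,0,0]],[-1,[6,0,0],[0,0,0]]]'
python3 -m pendant '[[-1,[4,0,0],[0,0,0]],[-1,[3,0,0],[0,0,0]]]'
python3 -m pendant '[[-1,[3,0,0],[0,0,0]]]'
```

```text
0 [0. 0.] 
4 [ 4.6 11. ] [ 4.6 11. ]
8 [ 9.9 21.7] [ 5.3 10.7]
12 [16. 32.] [ 6.1 10.3]
16 [22.7 41.8] [6.8 9.8]
20 [30.2 51.1] [7.4 9.3]
24 [38.2 59.9] [8.1 8.8]
28 [46.9 68.1] [8.7 8.2]
32 [56.1 75.7] [9.2 7.6]
36 [65.8 82.6] [9.7 6.9]
40 [76.  88.8] [10.2  6.2]
44 [86.6 94.3] [10.6  5.5]
48 [97.5 99.1] [10.9  4.7]
52 [108.8 103. ] [11.2  4. ]
56 [120.3 106.2] [11.5  3.2]
60 [132.  108.6] [11.7  2.4]
62 [137.9 109.4] [5.9 0.9]
64 [143.8 110.1] [5.9 0.7]
66 [149.7 110.6] [5.9 0.5]
67 [152.7 110.7] [3.  0.2]
68 [155.7 110.8] [3.  0.1]
clock: 7.4
tool_pos: [0.6133, 0.1722, 0.0329]
eef_rot: [0.033, 0.999, 0.0, 0.0]
contact_force: [0.2, -0.1, -0.9]
opening: 0.889
finger_force: 0.0
clock: 7.9
tool_pos: [0.5763, 0.1755, 0.0349]
eef_rot: [0.033, 0.999, 0.001, 0.002]
contact_force: [3.3, 0.4, -0.3]
opening: 0.997
finger_force: 1.9
clock: 8.15
tool_pos: [0.5707, 0.1755, 0.0348]
eef_rot: [0.033, 0.999, 0.001, 0.002]
contact_force: [4.7, -0.4, 3.4]
opening: 1.004
finger_force: 2.4
clock: 8.28
tool_pos: [0.569, 0.1759, 0.0348]
eef_rot: [0.032, 0.999, 0.001, 0.003]
contact_force: [10.6, 1.1, 2.9]
opening: 1.002
finger_force: 5.4
```

Fx jumped to 10.6 N, so the crate has caught on the lath. Starting the arc.

```bash
python3 -m pendant '[[-1,[3,0,-5],[0,0,0]],[-1,[2.5,0,-6],[0,0,0]],[-1,[2.6,0,-5.4],[0,0,0]],[-1,[2.7,0,-5.3],[0,0,0]]]'
python3 -c "
from h import *
import cv2
im=cam('scene');cv2.imwrite('pics/s6.png',cv2.resize(im[130:250,290:420,::-1],None,fx=4.5,fy=4.5,interpolation=cv2.INTER_CUBIC))"
```

```text
clock: 8.78
tool_pos: [0.5588, 0.1767, 0.0566]
eef_rot: [0.032, 0.999, 0.001, 0.004]
contact_force: [9.5, 0.0, 1.8]
opening: 1.002
finger_force: 4.6
```

View pics/s6.png

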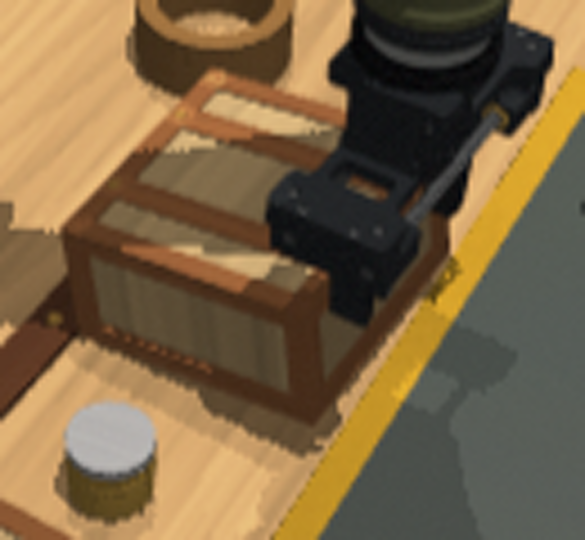

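The crate is tipping cleanly, about 8°, its far bottom edge clear of the bench with a shadow beneath. I'll continue the arc.

```bash
python3 -m pendant '[[-1,[3,0,-5.2],[0,0,0]],[-1,[3.1,0,-5.1],[0,0,0]],[-1,[3.3,0,-5],[0,0,0]],[-1,[3.5,0,-4.8],[0,0,0]],[-1,[3.6,0,-4.7],[0,0,0]],[-1,[3.8,0,-4.6],[0,0,0]],[-1,[4,0,-4.5],[0,0,0]],[-1,[4.1,0,-4.3],[0,0,0]]]'
python3 -m pendant '[[-1,[4.3,0,-4.2],[0,0,0]],[-1,[4.4,0,-4],[0,0,0]],[-1,[4.5,0,-3.9],[0,0,0]],[-1,[4.7,0,-3.7],[0,0,0]],[-1,[4.8,0,-3.5],[0,0,0]],[-1,[4.9,0,-3.4],[0,0,0]],[-1,[5,0,-3.2],[0,0,0]],[-1,[5.2,0,-3],[0,0,0]]]'
python3 -c "
from h import *
st()
import cv2
im=cam('scene');cv2.imwrite('pics/s7.png',im[...,::-1])"
```

```text
clock: 9.82
tool_pos: [0.5306, 0.1784, 0.0951]
eef_rot: [0.033, 0.999, 0.001, 0.004]
contact_force: [9.1, 0.0, 4.8]
opening: 0.997
finger_force: 5.1
clock: 10.82
tool_pos: [0.493, 0.1808, 0.1245]
eef_rot: [0.033, 0.999, 0.001, 0.004]
contact_force: [8.4, -1.4, 10.6]
opening: 0.997
finger_force: 6.7
10.82 [0.493  0.1808 0.1245] yaw -3.8 tz [ 0.009  0.002 -1.   ] F [ 8.4 -1.4 10.6]
```

```bash
python3 -m pendant '[[-1,[5.3,0,-2.8],[0,0,0]],[-1,[5.3,0,-2.7],[0,0,0]],[-1,[5.4,0,-2.4],[0,0,0]],[-1,[5.5,0,-2.3],[0,0,0]],[-1,[5.6,0,-2.1],[0,0,0]],[-1,[5.6,0,-1.9],[0,0,0]],[-1,[5.7,0,-1.7],[0,0,0]],[-1,[5.8,0,-1.5],[0,0,0]]]'
python3 -m pendant '[[-1,[5.8,0,-1.3],[0,0,0]],[-1,[5.9,0,-1.1],[0,0,0]],[-1,[0,0,0],[0,0,0]],[-1,[0,0,0],[0,0,0]]]'
cat >>h.py <<'E'
def blue(tag,mid,yaw,h=.060):
    import cv2
    im=cam('scene');cv2.imwrite(f'pics/{tag}.png',im[...,::-1])
    hsv=cv2.cvtColor(im,cv2.COLOR_RGB2HSV)
    for th in(56,58,60,62,64,66,68):
        C=crate([mid[0],mid[1],yaw,th],[(0,-.08,0),(.16,-.08,0),(.16,.08,0),(0,.08,0)]);q=np.array([w2p('scene',c) for c in C])
        q0=q-q.mean(0);A=.5*np.sum(q0[:,0]*np.roll(q0[:,1],-1)-q0[:,1]*np.roll(q0[:,0],-1));print(th,q.round(0).tolist(),'signed area',A.round(0))
    u0,v0=q.min(0).astype(int)-12;u1,v1=q.max(0).astype(int)+12
    m=(hsv[...,0]>95)&(hsv[...,0]<130)&(hsv[...,1]>70)
    v,u=np.where(m[v0:v1,u0:u1]);print('box',u0,v0,u1,v1,'blue px',len(u),(u.mean()+u0,v.mean()+v0) if len(u) else '')
E
python3 -c "
from h import *
st();blue('s8',(.398,.176),-3.6)"
```

```text
clock: 11.88
tool_pos: [0.4484, 0.1837, 0.1424]
eef_rot: [0.033, 0.999, 0.001, 0.004]
contact_force: [6.1, -2.8, 21.2]
opening: 1.003
finger_force: 10.3
clock: 12.38
tool_pos: [0.4361, 0.1844, 0.1449]
eef_rot: [0.033, 0.999, 0.001, 0.004]
contact_force: [4.5, -2.3, 23.0]
opening: 1.002
finger_force: 11.6
12.38 [0.4361 0.1844 0.1449] yaw -3.7 tz [ 0.007  0.002 -1.   ] F [ 4.5 -2.3 23. ]
56 [[307.0, 208.0], [335.0, 188.0], [368.0, 147.0], [337.0, 170.0]] signed area -501.0
58 [[307.0, 208.0], [334.0, 186.0], [366.0, 145.0], [337.0, 170.0]] signed area -389.0
60 [[307.0, 208.0], [332.0, 185.0], [365.0, 143.0], [337.0, 170.0]] signed area -276.0
62 [[307.0, 208.0], [330.0, 183.0], [363.0, 142.0], [337.0, 170.0]] signed area -162.0
64 [[307.0, 208.0], [329.0, 182.0], [361.0, 140.0], [337.0, 170.0]] signed area -48.0
66 [[307.0, 208.0], [327.0, 181.0], [359.0, 139.0], [337.0, 170.0]] signed area 66.0
68 [[307.0, 208.0], [325.0, 179.0], [358.0, 138.0], [337.0, 170.0]] signed area 180.0
box 294 125 369 220 blue px 9 (np.float64(324.6666666666667), np.float64(136.22222222222223))
```

```bash
python3 -m pendant '[[-1,[1.5,0,-1.2],[0,0,0]],[-1,[3,0,-1],[0,0,0]],[-1,[3,0,-0.8],[0,0,0]],[-1,[3,0,-0.6],[0,0,0]],[-1,[3,0,-0.4],[0,0,0]],[-1,[0,0,0],[0,0,0]]]'
python3 -c "
from h import *
blue('s9',(.398,.176),-3.6)
import cv2
a=cv2.imread('pics/s8.png')[125:215,295:375];b=cv2.imread('pics/s9.png')[125:215,295:375]
cv2.imwrite('pics/s9c.png',cv2.hconcat([cv2.resize(x,(400,450),interpolation=cv2.INTER_CUBIC) for x in(a,b)]))
st()"|tail -3
```

```text
clock: 13.18
tool_pos: [0.4192, 0.1853, 0.1473]
eef_rot: [0.032, 0.999, 0.0, 0.001]
contact_force: [0.4, 0.4, 11.9]
opening: 0.998
finger_force: 5.9
68 [[307.0, 208.0], [325.0, 179.0], [358.0, 138.0], [337.0, 170.0]] signed area 180.0
box 294 125 369 220 blue px 102 (np.float64(336.19607843137254), np.float64(169.54901960784315))
13.22 [0.4194 0.1853 0.1473] yaw -3.7 tz [ 0.001  0.001 -1.   ] F [ 1.7  0.4 12.3]
```

View pics/s9c.png

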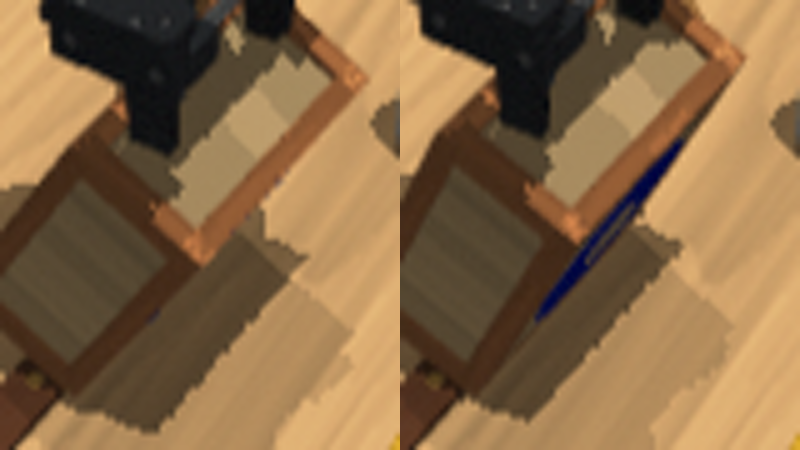

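The right panel clearly shows a blue ring on the left crate's underside, from about (540,315) to (680,145), so the left crate is the stamped one. I'll let it down along the reverse arc.

```bash
python3 -m pendant '[[-1,[-5,0,0.4],[0,0,0]],[-1,[-6.5,0,1.4],[0,0,0]],[-1,[-6,0,1.2],[0,0,0]],[-1,[-5.9,0,1.3],[0,0,0]],[-1,[-5.8,0,1.5],[0,0,0]],[-1,[-5.8,0,1.7],[0,0,0]],[-1,[-5.7,0,1.9],[0,0,0]],[-1,[-5.6,0,2.1],[0,0,0]]]'
python3 -m pendant '[[-1,[-5.5,0,2.3],[0,0,0]],[-1,[-5.5,0,2.5],[0,0,0]],[-1,[-5.4,0,2.7],[0,0,0]],[-1,[-5.3,0,2.8],[0,0,0]],[-1,[-5.2,0,3],[0,0,0]],[-1,[-5.1,0,3.2],[0,0,0]],[-1,[-5,0,3.4],[0,0,0]],[-1,[-4.9,0,3.5],[0,0,0]]]'
python3 -m pendant '[[-1,[-4.7,0,3.7],[0,0,0]],[-1,[-4.6,0,3.8],[0,0,0]],[-1,[-4.5,0,4],[0,0,0]],[-1,[-4.4,0,4.1],[0,0,0]],[-1,[-4.2,0,4.3],[0,0,0]],[-1,[-4.1,0,4.4],[0,0,0]],[-1,[-3.9,0,4.5],[0,0,0]],[-1,[-3.8,0,4.6],[0,0,0]]]'
python3 -c "
from h import *
st();rows([(.5588,.1767,.0566),(.569,.1759,.0348)],[-3.7]*2)"
```

```text
clock: 14.22
tool_pos: [0.4685, 0.1823, 0.1363]
eef_rot: [0.033, 0.999, 0.001, 0.003]
contact_force: [6.5, -0.9, 10.7]
opening: 1.0
finger_force: 6.1
clock: 15.22
tool_pos: [0.5109, 0.1797, 0.1126]
eef_rot: [0.033, 0.999, 0.001, 0.003]
contact_force: [7.2, -0.4, 6.0]
opening: 1.001
finger_force: 4.7
clock: 16.23
tool_pos: [0.5447, 0.1772, 0.0787]
eef_rot: [0.033, 0.999, 0.001, 0.003]
contact_force: [6.9, -0.8, 2.8]
opening: 1.002
finger_force: 3.8
16.23 [0.5447 0.1772 0.0787] yaw -3.8 tz [ 0.006  0.002 -1.   ] F [ 6.9 -0.8  2.8]
[-0.014, 0.0, 0.022] turn [0.1, 0.3, -0.1]
[-0.01, -0.0, 0.022] turn [0.0, 0.0, 0.0]
```

```bash
python3 -m pendant '[[-1,[-3.2,0,4.4],[0,0,0]],[-1,[-3,0,4.4],[0,0,0]],[-1,[-2.8,0,4.4],[0,0,0]],[-1,[-2.6,0,4.4],[0,0,0]],[-1,[-2.5,0,4.4],[0,0,0]],[-1,[-2.4,0,4.4],[0,0,0]],[-1,[-2.2,0,4.2],[0,0,0]],[-1,[-2,0,4],[0,0,0]]]'
python3 -m pendant '[[-1,[-1.8,0,3.2],[0,0,0]],[-1,[-1.6,0,3],[0,0,0]],[-1,[-1.5,0,2.5],[0,0,0]],[-1,[-1.5,0,1],[0,0,0]],[-1,[-3,0,0],[0,0,0]],[-1,[-6,0,0],[0,0,0]],[-1,[-12,0,-10],[0,0,0]],[-1,[-20,0,-50],[0,0,0]]]'
python3 -c "
from h import *
st();c=np.array([.470,-.151]);f=c+.125*np.array([.998,-.065])
print(f);rows([(*f,.25),(*f,.034)],[-3.7]*2)"
```

```text
clock: 17.23
tool_pos: [0.5651, 0.1758, 0.0438]
eef_rot: [0.033, 0.999, 0.001, 0.003]
contact_force: [6.8, 0.5, 0.6]
opening: 1.0
finger_force: 3.6
clock: 18.23
tool_pos: [0.6058, 0.1715, 0.0912]
eef_rot: [0.032, 0.999, -0.002, -0.005]
contact_force: [0.7, 0.4, 0.7]
opening: 1.001
finger_force: 0.0
18.23 [0.6058 0.1715 0.0912] yaw -3.7 tz [-0.009 -0.003 -1.   ] F [0.7 0.4 0.7]
[ 0.59475  -0.159125]
[-0.009, -0.331, -0.158] turn [-0.2, -0.5, 0.0]
[0.0, 0.0, 0.216] turn [0.0, 0.0, 0.0]
```

```bash
python3 -m pendant '[[-1,[0,0,-50],[0,0,0]],[-1,[0,-47,0],[0,0,0]],[-1,[0,-47,0],[0,0,0]],[-1,[0,-47,0],[0,0,0]],[-1,[0,-47,0],[0,0,0]],[-1,[0,-47,0],[0,0,0]],[-1,[0,-47,0],[0,0,0]],[-1,[-9,-49,0],[0,0,0]]]'
python3 -m pendant '[[-1,[0,0,35],[0,0,0]],[-1,[0,0,35],[0,0,0]],[-1,[0,0,35],[0,0,0]],[-1,[0,0,2],[0,0,0]]]'
python3 -c "
from h import *
st()"
```

```text
clock: 19.23
tool_pos: [0.5953, -0.1595, 0.1434]
eef_rot: [0.032, 0.999, 0.0, -0.001]
contact_force: [0.4, 0.2, 0.9]
opening: 0.997
finger_force: 0.0
clock: 19.73
tool_pos: [0.5939, -0.158, 0.0341]
eef_rot: [0.032, 0.999, 0.0, -0.003]
contact_force: [0.6, -0.1, 0.7]
opening: 0.999
finger_force: 0.0
19.73 [ 0.5939 -0.158   0.0341] yaw -3.7 tz [-0.007  0.001 -1.   ] F [ 0.6 -0.1  0.7]
```

```bash
python3 -m pendant '[[-1,[14,0,0],[0,0,0]],[-1,[12,0,0],[0,0,0]],[-1,[5,0,0],[0,0,0]],[-1,[4,0,0],[0,0,0]],[-1,[4,0,0],[0,0,0]]]'
python3 -m pendant '[[-1,[3,0,0],[0,0,0]]]';python3 -m pendant '[[-1,[3,0,0],[0,0,0]]]'
```

```text
clock: 20.35
tool_pos: [0.5596, -0.1557, 0.0372]
eef_rot: [0.033, 0.999, 0.0, 0.002]
contact_force: [3.6, -0.1, -0.7]
opening: 1.0
finger_force: 1.5
clock: 20.48
tool_pos: [0.5569, -0.1556, 0.0372]
eef_rot: [0.032, 0.999, 0.0, 0.002]
contact_force: [3.7, 0.0, 1.2]
opening: 0.997
finger_force: 1.9
clock: 20.6
tool_pos: [0.5537, -0.1555, 0.0372]
eef_rot: [0.032, 0.999, 0.0, 0.002]
contact_force: [5.5, -1.4, 1.8]
opening: 0.995
finger_force: 2.1
```

```bash
python3 -m pendant '[[-1,[3,0,0.5],[0,0,0]]]';python3 -m pendant '[[-1,[2,0,0],[0,0,0]]]';python3 -m pendant '[[-1,[1.5,0,0],[0,0,0]]]'
```

```text
clock: 20.72
tool_pos: [0.5509, -0.1553, 0.0369]
eef_rot: [0.032, 0.999, 0.0, 0.002]
contact_force: [4.7, -1.0, 3.8]
opening: 1.0
finger_force: 2.6
clock: 20.85
tool_pos: [0.5487, -0.1552, 0.0369]
eef_rot: [0.032, 0.999, 0.0, 0.002]
contact_force: [7.3, 0.9, 1.7]
opening: 1.001
finger_force: 4.2
clock: 20.98
tool_pos: [0.5487, -0.1547, 0.0369]
eef_rot: [0.032, 0.999, 0.0, 0.003]
contact_force: [8.4, 0.1, 0.9]
opening: 0.999
finger_force: 4.4
```

The right crate is at the lath too. Same arc.

```bash
python3 -m pendant '[[-1,[3,0,-5],[0,0,0]],[-1,[2.5,0,-6],[0,0,0]],[-1,[2.6,0,-5.4],[0,0,0]],[-1,[2.7,0,-5.3],[0,0,0]],[-1,[3,0,-5.2],[0,0,0]],[-1,[3.1,0,-5.1],[0,0,0]],[-1,[3.3,0,-5],[0,0,0]],[-1,[3.5,0,-4.8],[0,0,0]]]'
python3 -m pendant '[[-1,[3.6,0,-4.7],[0,0,0]],[-1,[3.8,0,-4.6],[0,0,0]],[-1,[4,0,-4.5],[0,0,0]],[-1,[4.1,0,-4.3],[0,0,0]],[-1,[4.3,0,-4.2],[0,0,0]],[-1,[4.4,0,-4],[0,0,0]],[-1,[4.5,0,-3.9],[0,0,0]],[-1,[4.7,0,-3.7],[0,0,0]]]'
python3 -c "
from h import *
st()"
```

```text
clock: 21.98
tool_pos: [0.5252, -0.1532, 0.079]
eef_rot: [0.032, 0.999, 0.0, 0.003]
contact_force: [8.1, -0.3, 2.7]
opening: 1.0
finger_force: 4.0
clock: 22.98
tool_pos: [0.4913, -0.1512, 0.1129]
eef_rot: [0.032, 0.999, 0.0, 0.003]
contact_force: [6.4, 0.3, 4.7]
opening: 1.001
finger_force: 4.0
22.98 [ 0.4913 -0.1512  0.1129] yaw -3.7 tz [ 0.006  0.    -1.   ] F [6.4 0.3 4.7]
```

```bash
python3 -m pendant '[[-1,[4.8,0,-3.5],[0,0,0]],[-1,[4.9,0,-3.4],[0,0,0]],[-1,[5,0,-3.2],[0,0,0]],[-1,[5.2,0,-3],[0,0,0]],[-1,[5.3,0,-2.9],[0,0,0]],[-1,[5.3,0,-2.8],[0,0,0]],[-1,[5.4,0,-2.6],[0,0,0]],[-1,[5.5,0,-2.4],[0,0,0]]]'
python3 -m pendant '[[-1,[5.6,0,-2.2],[0,0,0]],[-1,[5.6,0,-2],[0,0,0]],[-1,[5.7,0,-1.8],[0,0,0]],[-1,[5.8,0,-1.6],[0,0,0]],[-1,[5.8,0,-1.4],[0,0,0]],[-1,[5.9,0,-1.2],[0,0,0]],[-1,[0,0,0],[0,0,0]],[-1,[0,0,0],[0,0,0]]]'
python3 -c "
from h import *
st();blue('r1',(.3777,-.155),-3.6)"
```

```text
clock: 23.98
tool_pos: [0.449, -0.1486, 0.1367]
eef_rot: [0.032, 0.999, -0.0, 0.002]
contact_force: [5.1, -0.2, 6.2]
opening: 1.001
finger_force: 4.2
clock: 24.98
tool_pos: [0.4126, -0.1464, 0.1464]
eef_rot: [0.032, 0.999, -0.0, 0.0]
contact_force: [2.1, -0.1, 8.1]
opening: 1.0
finger_force: 4.0
24.98 [ 0.4126 -0.1464  0.1464] yaw -3.7 tz [ 0. -0. -1.] F [ 2.1 -0.1  8.1]
56 [[225.0, 299.0], [247.0, 289.0], [292.0, 233.0], [266.0, 249.0]] signed area -705.0
58 [[225.0, 299.0], [245.0, 287.0], [290.0, 231.0], [266.0, 249.0]] signed area -526.0
60 [[225.0, 299.0], [243.0, 285.0], [288.0, 229.0], [266.0, 249.0]] signed area -346.0
62 [[225.0, 299.0], [241.0, 284.0], [286.0, 228.0], [266.0, 249.0]] signed area -165.0
64 [[226.0, 299.0], [239.0, 282.0], [284.0, 226.0], [266.0, 249.0]] signed area 16.0
66 [[226.0, 299.0], [237.0, 280.0], [281.0, 224.0], [266.0, 249.0]] signed area 198.0
68 [[226.0, 299.0], [235.0, 279.0], [279.0, 223.0], [265.0, 249.0]] signed area 379.0
box 213 210 291 311 blue px 0
```

```bash
python3 -m pendant '[[-1,[3,0,-0.6],[0,0,0]],[-1,[3,0,-0.5],[0,0,0]],[-1,[3,0,-0.4],[0,0,0]],[-1,[3,0,-0.3],[0,0,0]],[-1,[0,0,0],[0,0,0]],[-1,[0,0,0],[0,0,0]]]'
python3 -c "
from h import *
blue('r2',(.3777,-.155),-3.6)"|tail -1
python3 -m pendant '[[-1,[-5,0,0.4],[0,0,0]],[-1,[-6.5,0,1.4],[0,0,0]],[-1,[-6,0,1.2],[0,0,0]],[-1,[-5.9,0,1.3],[0,0,0]],[-1,[-5.8,0,1.5],[0,0,0]],[-1,[-5.8,0,1.7],[0,0,0]],[-1,[-5.7,0,1.9],[0,0,0]],[-1,[-5.6,0,2.1],[0,0,0]]]'
python3 -m pendant '[[-1,[-5.5,0,2.3],[0,0,0]],[-1,[-5.5,0,2.5],[0,0,0]],[-1,[-5.4,0,2.7],[0,0,0]],[-1,[-5.3,0,2.8],[0,0,0]],[-1,[-5.2,0,3],[0,0,0]],[-1,[-5.1,0,3.2],[0,0,0]],[-1,[-5,0,3.4],[0,0,0]],[-1,[-4.9,0,3.5],[0,0,0]]]'
python3 -m pendant '[[-1,[-4.7,0,3.7],[0,0,0]],[-1,[-4.6,0,3.8],[0,0,0]],[-1,[-4.5,0,4],[0,0,0]],[-1,[-4.4,0,4.1],[0,0,0]],[-1,[-4.2,0,4.3],[0,0,0]],[-1,[-4.1,0,4.4],[0,0,0]],[-1,[-3.9,0,4.5],[0,0,0]],[-1,[-3.8,0,4.6],[0,0,0]]]'
```

```text
clock: 25.78
tool_pos: [0.3997, -0.1456, 0.1479]
eef_rot: [0.032, 0.999, -0.0, -0.001]
contact_force: [1.2, 0.3, 6.9]
opening: 1.002
finger_force: 3.3
box 213 210 291 311 blue px 0 
clock: 26.82
tool_pos: [0.4486, -0.1486, 0.1369]
eef_rot: [0.032, 0.999, -0.0, 0.002]
contact_force: [4.7, 0.9, 6.4]
opening: 1.0
finger_force: 3.8
clock: 27.82
tool_pos: [0.4909, -0.1513, 0.1133]
eef_rot: [0.032, 0.999, 0.0, 0.002]
contact_force: [5.5, -0.0, 2.9]
opening: 0.997
finger_force: 2.7
clock: 28.82
tool_pos: [0.5248, -0.1535, 0.0796]
eef_rot: [0.032, 0.999, 0.0, 0.002]
contact_force: [6.4, -0.4, 1.3]
opening: 1.002
finger_force: 2.9
```

The right crate shows no blue at about 66°, so it is the bare one. Finishing the let-down and retreating.

```bash
python3 -m pendant '[[-1,[-3.2,0,4.4],[0,0,0]],[-1,[-3,0,4.4],[0,0,0]],[-1,[-2.8,0,4.4],[0,0,0]],[-1,[-2.6,0,4.4],[0,0,0]],[-1,[-2.5,0,4.4],[0,0,0]],[-1,[-2.4,0,4.4],[0,0,0]],[-1,[-2.2,0,4.2],[0,0,0]],[-1,[-2,0,4],[0,0,0]]]'
python3 -m pendant '[[-1,[-1.8,0,3.2],[0,0,0]],[-1,[-1.6,0,3],[0,0,0]],[-1,[-1.5,0,2.5],[0,0,0]],[-1,[-1.5,0,1],[0,0,0]],[-1,[-3,0,0],[0,0,0]],[-1,[-6,0,0],[0,0,0]],[-1,[-12,0,-10],[0,0,0]],[-1,[-10,0,-50],[0,0,0]]]'
python3 -m pendant '[[-1,[0,0,-50],[0,0,0]],[-1,[0,0,-50],[0,0,0]]]'
python3 -c "
from h import *
import cv2
st();im=cam('top');cv2.imwrite('pics/t10.png',im[...,::-1]);cam('scene')
for u in (210,240,270): # left crate far edge search: print colours down the column
    print(u,[(v,*im[v,u]) for v in range(180,290,4)])
print('expected L near/far top edges',[np.round(w2p('top',p),1) for p in crate([.398,.176,-3.6,0],[(0,.08,.085),(0,-.08,.085),(.16,.08,.085),(.16,-.08,.085)])])
"
```

```text
clock: 29.82
tool_pos: [0.5452, -0.1548, 0.0447]
eef_rot: [0.032, 0.999, 0.0, 0.001]
contact_force: [5.1, -1.3, -0.9]
opening: 0.999
finger_force: 2.9
clock: 30.82
tool_pos: [0.5785, -0.1571, 0.0931]
eef_rot: [0.032, 0.999, 0.001, -0.004]
contact_force: [1.0, -0.7, 0.4]
opening: 1.0
finger_force: 0.0
clock: 31.08
tool_pos: [0.5803, -0.1574, 0.1964]
eef_rot: [0.033, 0.999, 0.0, -0.001]
contact_force: [1.2, -0.6, -0.2]
opening: 0.998
finger_force: 0.0
31.07 [ 0.5803 -0.1574  0.1964] yaw -3.7 tz [-0.002  0.    -1.   ] F [ 1.2 -0.6 -0.2]
210 [(180, np.uint8(89), np.uint8(92), np.uint8(83)), (184, np.uint8(89), np.uint8(91), np.uint8(83)), (188, np.uint8(91), np.uint8(92), np.uint8(84)), (192, np.uint8(192), np.uint8(137), np.uint8(23)), (196, np.uint8(173), np.uint8(93), np.uint8(37)), (200, np.uint8(147), np.uint8(86), np.uint8(39)), (204, np.uint8(206), np.uint8(163), np.uint8(95)), (208, np.uint8(196), np.uint8(152), np.uint8(90)), (212, np.uint8(199), np.uint8(155), np.uint8(92)), (216, np.uint8(204), np.uint8(159), np.uint8(94)), (220, np.uint8(212), np.uint8(167), np.uint8(99)), (2
[... 3116 characters left out ...]
np.uint8(88), np.uint8(37)), (248, np.uint8(165), np.uint8(86), np.uint8(35)), (252, np.uint8(163), np.uint8(87), np.uint8(34)), (256, np.uint8(167), np.uint8(90), np.uint8(37)), (260, np.uint8(166), np.uint8(88), np.uint8(35)), (264, np.uint8(168), np.uint8(89), np.uint8(38)), (268, np.uint8(167), np.uint8(91), np.uint8(36)), (272, np.uint8(181), np.uint8(144), np.uint8(59)), (276, np.uint8(100), np.uint8(60), np.uint8(25)), (280, np.uint8(42), np.uint8(21), np.uint8(11)), (284, np.uint8(82), np.uint8(42), np.uint8(20)), (288, np.uint8(108), np.uint8(66), np.uint8(35))]
expected L near/far top edges [array([198.8, 269.6]), array([275.3, 276.7]), array([207.3, 193.6]), array([282.9, 200.5])]
```

```bash
python3 - <<'E'
from h import *
import cv2
cam('top');im=cv2.imread('pics/t10.png')[...,::-1].astype(int)
for v in(225,235,245):
    for lo,hi in((188,215),(265,295)): print(v,lo,[tuple(im[v,u]) [0] for u in range(lo,hi)])
d=cv2.imread('pics/t10.png').astype(int)
rows([(.362,.182,.196),(.362,.182,.013)],[-3.6]*2)
E
```

```text
225 188 [np.int64(207), np.int64(207), np.int64(208), np.int64(205), np.int64(206), np.int64(206), np.int64(206), np.int64(204), np.int64(205), np.int64(203), np.int64(195), np.int64(180), np.int64(165), np.int64(162), np.int64(164), np.int64(163), np.int64(160), np.int64(139), np.int64(157), np.int64(188), np.int64(193), np.int64(195), np.int64(197), np.int64(196), np.int64(196), np.int64(199), np.int64(198)]
225 265 [np.int64(213), np.int64(212), np.int64(210), np.int64(205), np.int64(185), np.int64(171), np.int64(167), np.int64(169), np.int64(169), np.int64(165), np.int64(129), np.int64(78), np.int64(61), np.int64(61), np.int64(78), np.int64(125), np.int64(167), np.int64(184), np.int64(185), np.int64(184), np.int64(186), np.int64(187), np.int64(188), np.int64(189), np.int64(204), np.int64(215), np.int64(219), np.int64(219), np.int64(218), np.int64(219)]
235 188 [np.int64(192), np.int64(190), np.int64(189), np.int64(190), np.int64(188), np.int64(188), np.int64(190), np.int64(188), np.int64(188), np.int64(181), np.int64(172), np.int64(163), np.int64(164), np.int64(161), np.int64(161
[... 888 characters left out ...]
p.int64(187), np.int64(217), np.int64(221), np.int64(221), np.int64(222), np.int64(222), np.int64(222), np.int64(222), np.int64(221), np.int64(214), np.int64(189)]
245 265 [np.int64(214), np.int64(203), np.int64(179), np.int64(167), np.int64(164), np.int64(166), np.int64(166), np.int64(161), np.int64(125), np.int64(77), np.int64(61), np.int64(65), np.int64(79), np.int64(122), np.int64(161), np.int64(180), np.int64(180), np.int64(179), np.int64(179), np.int64(180), np.int64(178), np.int64(182), np.int64(193), np.int64(207), np.int64(206), np.int64(208), np.int64(209), np.int64(208), np.int64(208), np.int64(208)]
[0.242, 0.324, 0.0] turn [-0.0, 0.3, -0.2]
[0.0, 0.0, 0.183] turn [0.0, 0.0, 0.0]
```

```bash
python3 -m pendant '[[-1,[0,41,0],[0,0,0]],[-1,[34,41,0],[0,0,0]],[-1,[34,41,0],[0,0,0]],[-1,[34,41,0],[0,0,0]],[-1,[34,41,0],[0,0,0]],[-1,[34,41,0],[0,0,0]],[-1,[34,41,0],[0,0,0]],[-1,[38,42,0],[0,0,0]]]'
python3 -m pendant '[[-1,[0,0,0],[0,0,0]]]'
python3 -c "
from h import *
st();rows([(.362,.187,.196),(.362,.187,.015)],[-3.6]*2)"
```

```text
clock: 32.22
tool_pos: [0.3591, 0.1871, 0.1941]
eef_rot: [0.033, 0.999, -0.001, -0.001]
contact_force: [0.6, 0.5, -0.7]
opening: 0.998
finger_force: 0.0
clock: 32.35
tool_pos: [0.3573, 0.1897, 0.1944]
eef_rot: [0.028, 1.0, -0.0, -0.002]
contact_force: [0.3, -0.1, 0.3]
opening: 0.998
finger_force: 0.0
32.35 [0.3573 0.1897 0.1944] yaw -3.2 tz [-0.003 -0.    -1.   ] F [ 0.3 -0.1  0.3]
[-0.005, -0.002, -0.002] turn [-0.0, -0.2, 0.4]
[0.0, 0.0, 0.181] turn [0.0, 0.0, 0.0]
```

```bash
python3 -m pendant '[[-1,[0,-2,35],[0,0,0]],[-1,[0,0,40],[0,0,0]],[-1,[0,0,40],[0,0,0]],[-1,[0,0,30],[0,0,0]],[-1,[0,0,20],[0,0,0]]]'
python3 -m pendant '[[-1,[0,0,8],[0,0,0]],[-1,[0,0,4],[0,0,0]],[-1,[0,0,0],[0,0,0]]]'
python3 -c "
from h import *
st();rows([(.3867,.187,.015),(.45,.187,.015),(.52,.187,.015),(.585,.187,.015),(.596,.187,.015)],[-3.6,-2.4,-.8,.8,.8])"
```

```text
clock: 32.98
tool_pos: [0.3612, 0.1816, 0.0421]
eef_rot: [0.033, 0.999, -0.006, -0.004]
contact_force: [0.4, 0.3, -0.2]
opening: 0.999
finger_force: 0.0
clock: 33.35
tool_pos: [0.3632, 0.1834, 0.0334]
eef_rot: [0.033, 0.999, -0.004, -0.003]
contact_force: [0.6, 0.5, 0.1]
opening: 0.999
finger_force: 0.0
33.35 [0.3632 0.1834 0.0334] yaw -3.7 tz [-0.007 -0.008 -1.   ] F [0.6 0.5 0.1]
[-0.023, 0.005, 0.018] turn [-0.5, -0.4, -0.1]
[-0.063, 0.004, 0.0] turn [0.0, 0.0, -1.2]
[-0.07, 0.003, 0.0] turn [0.0, 0.0, -1.6]
[-0.065, 0.001, 0.0] turn [0.0, 0.0, -1.6]
[-0.011, -0.0, 0.0] turn [0.0, 0.0, 0.0]
```

```bash
python3 -m pendant '[[-1,[-8,0,4],[0,0,0]],[-1,[-4,2,10],[0,0,0]],[-1,[0,1,6],[0,0,0]],[-1,[-3,0,0],[0,0,0]],[-1,[-3,0,0],[0,0,0]],[-1,[-3,0,0],[0,0,0]]]'
python3 -m pendant '[[-1,[-3,0,0],[0,0,0]],[-1,[-3,0,0],[0,0,0]]]'
python3 -c "
from h import *
st();rows([(.3867,.187,.015),(.45,.187,.015),(.52,.187,.015),(.585,.187,.015),(.596,.187,.015)],[-3.6,-2.4,-.8,.8,.8])"
```

```text
clock: 34.1
tool_pos: [0.3845, 0.1854, 0.0139]
eef_rot: [0.033, 0.999, -0.003, -0.003]
contact_force: [-0.1, -1.1, 0.1]
opening: 0.999
finger_force: 0.0
clock: 34.35
tool_pos: [0.389, 0.1852, 0.0139]
eef_rot: [0.033, 0.999, -0.003, -0.004]
contact_force: [-4.3, 0.9, 0.2]
opening: 0.995
finger_force: 1.7
34.35 [0.389  0.1852 0.0139] yaw -3.7 tz [-0.008 -0.006 -1.   ] F [-4.3  0.9  0.2]
[0.002, 0.002, -0.001] turn [-0.4, -0.4, -0.1]
[-0.063, 0.004, 0.0] turn [0.0, 0.0, -1.2]
[-0.07, 0.003, 0.0] turn [0.0, 0.0, -1.6]
[-0.065, 0.001, 0.0] turn [0.0, 0.0, -1.6]
[-0.011, -0.0, 0.0] turn [0.0, 0.0, 0.0]
```

```bash
python3 -m pendant '[[-1,[-5,0.3,0],[0,0,0]],[-1,[-8,0.5,0],[0,0,-0.3]],[-1,[-8,0.5,0],[0,0,-0.3]],[-1,[-8,0.4,0],[0,0,-0.3]],[-1,[-8,0.4,0],[0,0,-0.3]],[-1,[-8,0.4,0],[0,0,-0.3]],[-1,[-8,0.3,0],[0,0,-0.3]],[-1,[-8,0.3,0],[0,0,-0.3]]]'
python3 -m pendant '[[-1,[-8,0.3,0],[0,0,-0.3]],[-1,[-8,0.3,0],[0,0,-0.3]],[-1,[-8,0.2,0],[0,0,-0.3]],[-1,[-8,0.2,0],[0,0,-0.3]],[-1,[-8,0.1,0],[0,0,-0.3]],[-1,[-8,0.1,0],[0,0,-0.3]],[-1,[-8,0,0],[0,0,-0.3]],[-1,[-8,0,0],[0,0,-0.3]]]'
python3 -c "
from h import *
st();rows([(.596,.187,.015)],[.8])"
```

```text
clock: 35.35
tool_pos: [0.4499, 0.185, 0.0136]
eef_rot: [0.014, 1.0, -0.004, -0.004]
contact_force: [-4.8, -0.8, 1.2]
opening: 1.002
finger_force: 2.0
clock: 36.35
tool_pos: [0.5159, 0.1867, 0.0135]
eef_rot: [-0.007, 1.0, -0.003, -0.003]
contact_force: [-3.6, -0.4, 2.9]
opening: 1.004
finger_force: 2.1
36.35 [0.5159 0.1867 0.0135] yaw 0.8 tz [-0.005 -0.005 -1.   ] F [-3.6 -0.4  2.9]
[-0.08, -0.001, -0.002] turn [-0.3, -0.3, 0.0]
```

```bash
python3 -m pendant '[[-1,[-8,0,0],[0,0,0]],[-1,[-8,0,0],[0,0,0]],[-1,[-8,0,0],[0,0,0]],[-1,[-8,0,0],[0,0,0]],[-1,[-8,0,0],[0,0,0]],[-1,[-8,0,0],[0,0,0]],[-1,[-8,0,0],[0,0,0]],[-1,[-8,0,0],[0,0,0]]]'
python3 -m pendant '[[-1,[-6,0,0],[0,0,0]],[-1,[-4,0,0],[0,0,0]],[-1,[-3,0,0],[0,0,0]],[-1,[-1,0,0],[0,0,0]],[-1,[0,0,0],[0,0,0]]]'
python3 -c "
from h import *
st()"
```

```text
clock: 37.35
tool_pos: [0.58, 0.1875, 0.0131]
eef_rot: [-0.007, 1.0, -0.003, -0.003]
contact_force: [-3.3, -0.4, 4.0]
opening: 0.999
finger_force: 2.4
clock: 37.98
tool_pos: [0.5937, 0.1877, 0.013]
eef_rot: [-0.007, 1.0, -0.003, -0.002]
contact_force: [-3.6, -0.1, 2.6]
opening: 1.0
finger_force: 1.8
37.98 [0.5937 0.1877 0.013 ] yaw 0.8 tz [-0.005 -0.005 -1.   ] F [-3.6 -0.1  2.6]
```

Retreat toward the robot, go up and aside, then check with the last picture.

```bash
python3 -m pendant '[[-1,[4,0,0],[0,0,0]],[-1,[12,0,0],[0,0,0]],[-1,[25,0,0],[0,0,0]],[-1,[25,0,-20],[0,0,0]],[-1,[10,0,-50],[0,0,0]],[-1,[0,0,-50],[0,0,0]],[-1,[0,0,-50],[0,0,0]],[-1,[0,0,-50],[0,0,0]]]'
python3 -m pendant '[[-1,[20,-45,0],[0,0,0]],[-1,[20,-45,0],[0,0,0]],[-1,[20,-45,0],[0,0,0]],[-1,[20,-30,0],[0,0,0]],[-1,[20,-20,0],[0,0,0]],[-1,[0,0,0],[0,0,0]]]'
python3 - <<'E'
from h import *
import cv2
st();im=cam('top')[...,::-1];cv2.imwrite('pics/f.png',im);cv2.imwrite('pics/fc.png',cv2.resize(im[80:310,110:550],None,fx=1.8,fy=1.8,interpolation=cv2.INTER_CUBIC))
E
```

```text
clock: 38.98
tool_pos: [0.5183, 0.1875, 0.235]
eef_rot: [-0.007, 1.0, -0.003, -0.002]
contact_force: [1.1, -0.2, -0.2]
opening: 1.001
finger_force: 0.0
clock: 39.72
tool_pos: [0.4195, -0.0005, 0.2348]
eef_rot: [-0.006, 1.0, -0.004, -0.003]
contact_force: [-0.2, -0.1, -0.3]
opening: 1.0
finger_force: 0.0
39.73 [ 0.4195 -0.0005  0.2348] yaw 0.6 tz [-0.006 -0.008 -1.   ] F [-0.2 -0.1 -0.3]
```

View pics/fc.png

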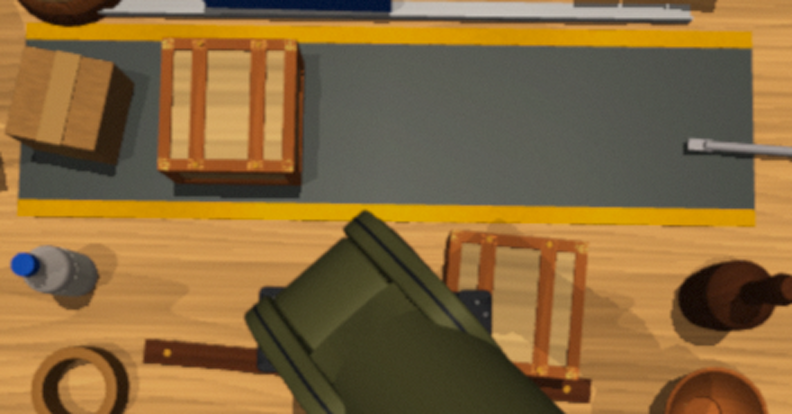

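The stamped crate stands between the yellow lines, its top corners at (160,40), (297,40), (159,168) and (297,172). The other crate is at the lath and the bystanders I can see are where they were. A numeric check comes next.

```bash
python3 - <<'E'
from h import *
cam('top')
f=lambda u,v,z:p2w('top',110+u/1.8-.2,80+v/1.8-.2,z)[:2]
P=np.array([f(u,v,.085) for u,v in((160,40),(297,40),(159,169),(297,172))]);e=(P[0]+P[1]-P[2]-P[3])/2;w=(P[0]+P[2]-P[1]-P[3])/2
print(P.round(4),P.mean(0),np.degrees(np.arctan2(e[1],e[0])),np.degrees(np.arctan2(-w[0],w[1])))
print('lines inner at u=230: far',f(230,44,0),'near',f(230,203,0),'near face bottom',f(235,184,0))
P=np.array([f(u,v,.085) for u,v in((450,233),(588,242),(577,376))]);print('R',P.round(4))
E
```

```text
[[0.7596 0.274 ]
 [0.7639 0.1112]
 [0.6046 0.2673]
 [0.6055 0.1052]] [0.68342948 0.18942984] 2.297738353241131 0.9240091123936384
lines inner at u=230: far [0.78841905 0.2094201 ] near [0.5806218  0.20031778] near face bottom [0.60530789 0.19499239]
R [[ 0.5387 -0.0755]
 [ 0.5327 -0.2358]
 [ 0.3777 -0.2249]]
```

```bash
python3 -c "
from plant import r
print(r.finish_job())"
```

```text
the job is handed in; nothing more can be done
None
```

I tipped both crates, left then right, to roughly 66° by my reckoning because the camera only saw the undersides past about 65°; the left crate has the blue ring, so it now stands square (within about 2°) between the yellow lines, within a few millimetres of mid-lane, the bare crate stands at the lath, and the job was handed in at about 40 s with no verdict returned.

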